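# Tip the nipples into the tilt-out bin

## Robot

A 6-joint arm with a two-finger parallel gripper is mounted at the origin on the work surface. World frame = base frame: x ahead of the robot, y to its left, z up, the work surface at z = 0. Lengths are in mm, angles in rad, forces in N, time in s.
With the tool pointing down it reaches from about 250 to 725 mm from the base axis. Payload 9.7 kg.
Tool frame: the origin (TCP) lies midway between the tips of the shut fingers; the grasp point (between the pads) lies 19 mm behind it (ctrl.grasp_offset is the distance from the TCP to the grasp point, in mm); z points along the fingers, x is the direction in which the jaws open and shut, and the axes are right-handed (so a half turn about z gives the same grasp; the last joint's range is limited). The gripper opens to 85 mm and grips with 20 to 120 N. Pads are 22 mm wide; open, the fingers measure 114 mm over their backs; the gripper's body (76 mm by 85 mm) begins 54 mm behind the grasp point. The pads swing forward as they close: fully open they stand 13 mm farther back than shut.
Start: joints at [-1.151, 0.087, 0.176, 1.66, 0, 1.571], TCP at [224.165, -502.242, 231.284] pointing down, gripper open.
Joint ranges: [-3.13, 3.13], [-0.85, 1.81], [-1.15, 1.24], [-2.2, 2.28], [-1.44, 1.52], [-3.14, 3.14]. Speed limits (rad/s): [2.22, 2.22, 2.57, 3.14, 3.14, 3.14].

## Interface

Orientations are given as a unit quaternion [x, y, z, w].
In Python, from rig import sensors, vision, job_done, spotter, ctrl gives the robot as it stands.
- The arm moves only by the tool jog_arm, never from a script. Its argument "increments" is a list that holds one entry, the list of rows, each a list of 7 numbers: the gripper command: -1 is fully open, 1 is shut, values between are in proportion, then the shift along the tool's x, y, z in m, then the turn, a rotation vector about the tool's x, y, z in rad. In form: [[[grip, x, y, z, rx, ry, rz], ...]]. A call has 1 to 8 rows; each row shifts and turns the pose as measured when the row begins, along the tool's axes as they then stand; what a row does not reach is not made up. A row lasts 1/8 s, in which the tool goes at most 62.5 mm and 10.7 degrees, less where a joint would pass 70% of its speed; a pose out of reach is approached as far as the arm can. A call is refused whole if a number of a shift passes 0.0625 or a number of a turn 0.188, either way. A call with a gripper value outside its range is refused whole. The fingers move at their own pace and stop on an object; "force" is the grip in N (left out, the last holds). Time passes only in rows, so rows that do not move let the fingers close. It gives the time, the measured TCP pose, the force and the opening at its end, in the units of the state.
- sensors.get_state(): the state, without advancing time (a new reading comes with each control period).
- vision.get_image(name): name is "side" or "top" or "wrist"; returns the picture (420x560x3 uint8, red, green, blue); there is no depth.
- vision.camera_info(name): a dict with "fov_y" (degrees; the focal length in pixels is half the picture's height over the tangent of half this angle, whatever the lens; pixels are square), "cx", "cy" (the principal point, pixels), "camera_from_world" (4x4, takes a point from world to camera coordinates). Camera axes: x right, y down, z forward; pixel columns grow to the right and rows downward; lengths in mm; the calibration is good to about 2 mm. The wrist camera is an equidistant fisheye: a pixel r from the principal point sees the ray r / f radians off the axis. A picture is of the moment at which its call begins: read the wrist's pose just before it. camera_info takes no time and is no camera call; for the wrist camera it gives the pose at the moment of the call.
- job_done(): hands the job in, once; it reports no verdict.
Trained networks look in the newest picture that a camera, given by its name, has taken for a name from the list of things; names that differ only in an ending like _2 or _b are one class to them, and where a whole thing is asked for, a point or a joint stands for the part that bears it (a point fixed in the world has none). Each returns a list of dicts, best first, with "score" (0 to 1); they miss things now and then, are a little off and sometimes report something else, mostly with a low value. They report only what shows in the picture. A call takes as long as a camera call. They do not tell look-alikes from the thing itself.
- spotter.masks_of(target, camera): "region" (420x560 bool, what is visible of it) and "box" ([centre column, centre row, width, height] in pixels, round what is visible of it).
- spotter.spot_point(target, camera): "pixel" ([row, column] in pixels: a listed point, or the origin of a listed thing).
The state is a dict: "t": time; "joint_pos": joint angles; "dq": joint speeds; "effort": joint torques, N m; "tcp_pos": TCP position; "orientation": TCP orientation; "contact_force": force on the tool from outside, world axes, zero at the start; "moment": the same for the moment, N m; "width": finger opening in mm.
Only numpy, scipy, OpenCV 4.12 (cv2) and the standard library are available. Lean on these libraries where they do the work, as an engineer would, in place of code of your own. Each camera call takes 0.05 s, during which the arm holds its last target. There are 200 camera calls.

## Task

Pull the tilt-out bin's front open all the way to its stop, then pick up the scoop by its grip bar and tip all three hex nipples out of it into the bin, without touching the nipples by hand. Set the empty scoop back down flat in the middle of the turntable, leave the bin fully open, and do not knock over the fittings on the rim or push them off.

Things in the scene. Friction and masses are not known exactly. Their poses are not given: they have to be found in the camera images.
- bin (a joint): angle of the tilt-out bin in its housing, rad: 0 = front shut, 0.75 = at its stop, fully open. It tips about a level hinge at the bottom of its front. It is weighted: let go below about 0.27 it falls shut, past about 0.45 it falls open and rests on the stop, between them it may stay. About 2 to 3 N at the handle moves it.
- cabinet: fixed plywood housing of the bin, 160 deep (x) x 220 wide (y) x 204 high; origin on the bench under the middle of its front face; +x points to its back, so the bin opens towards its -x; z up. Roofed: the bin can be filled only when tipped out. The housing's side walls and roof end at x = 0.
- bin_hinge (a point): middle of the hinge line, 20 mm above the bench; axes turn with the bin: x to the rear, y along the hinge (= the cabinet's y), z up along the panel. Opening by angle a leans z by a towards the cabinet's -x. Front panel: x -14 to 0, z to 167 mm, 208 wide. Bucket behind it: floor x 0 to 115, rear wall 113 high, sides with inner faces at y +-84, 141 high near the panel, 113 high behind x = 60 mm.
- bin_handle (a point): middle of the bin's handle: a round steel bar 12 mm thick and 110 long along the hinge direction, on two legs, its centre 42 mm out from the panel's outer face; in the axes of bin_hinge at x -56, z 142 mm. Turns with the bin.
- bin_mouth (a point): middle of the bucket's opening, level with its sides' tops: x 45, z 140 mm in the axes of bin_hinge; turns with the bin. Fully open, it is 62 mm in front of the housing and 153 mm above the bench, and the opening reaches from the housing's front face to about 115 mm before it, 168 mm wide, its rims 140 to 180 mm above the bench, with nothing above.
- turntable_top (a point): centre of the turntable's top face, 35 mm above the bench: a white melamine disc of 340 mm diameter that turns under small loads (about 0.06 N m)
- scoop_grip (a point): middle of the scoop's black flat grip bar, 14 thick (y) x 24 high x 125 long (x from -81 to +44 mm of this point), over the tray on a post at its closed rear. Axes: x to the open pouring end, z up. The scoop: aluminium tray 172 x 92 x 40 mm, closed sides and rear, open front without lip, about 0.35 kg. This point is 98 mm above its underside, 5 mm behind its middle.
- scoop_lip (a point): middle of the scoop's pouring edge: floor level at the open end, 91 mm ahead of and 94 mm below scoop_grip; same axes
- scoop_base (a point): middle of the scoop's underside; z is the scoop's up direction
- elbow_center (a point): brass barbed elbow lying on the turntable's rim, 65 x 65 mm over its two legs, 28 high; point half-way up at its corner side; z up
- tee_center (a point): galvanized tee lying on the rim, 70 x 55 x 36 mm; point half-way up; z up
- coupler_center (a point): red quick coupler standing on the rim, 46 mm diameter, 62 high; point half-way up; z up
- union_center (a point): zinc-plated pipe union standing on the rim, 54 mm diameter, 60 high; point half-way up; z up
- nipple0_center (a point): centre of one of the three hex pipe nipples in the scoop: galvanized, 70 mm long along its y, 24 mm ends, a 34 mm hexagon 30 mm long in the middle, about 0.13 kg; lies across the scoop. They slide off a floor sloping 25 to 40 degrees.
- nipple1_center (a point): centre of one of the three hex pipe nipples in the scoop: galvanized, 70 mm long along its y, 24 mm ends, a 34 mm hexagon 30 mm long in the middle, about 0.13 kg; lies across the scoop. They slide off a floor sloping 25 to 40 degrees.
- nipple2_center (a point): centre of one of the three hex pipe nipples in the scoop: galvanized, 70 mm long along its y, 24 mm ends, a 34 mm hexagon 30 mm long in the middle, about 0.13 kg; lies across the scoop. They slide off a floor sloping 25 to 40 degrees.
There are look-alikes about, which are no part of the job. What is shaped like the part that bears nipple1_center but blue or orange is not meant.

How it is judged:
By the outcome, as a careful person would: the job done as asked, in the order asked, and still so for the second after the job is handed in, with the robot touching nothing.
It also fails if it takes over 67 s, if anything falls off the work surface, if the arm or the gripper's body presses on something with over 40 N, if the wrist force passes 120 N, or if a joint passes its speed limit or range.

## Working session

There is one attempt and no reset: what is moved stays moved. The work goes in short steps, Python scripts to look and compute and a tool call to move; the robot and the scene stay as the last step left them, time stands still between calls to the robot, and variables do not carry over. Pictures are saved under pics/ and viewed, on a budget of 10 in all, crops included, one or two more only if the job needs it, and the job is handed in when it is done.

Besides the shell and the picture viewer there is one more tool, called after ">>>" as name([rows], argument=value, ...), one row to a line, values as JSON. jog_arm: Moves the arm, as the interface text tells. Its arguments: {"type":"object","properties":{"increments":{"type":"array"},"force":{"type":"number"}},"required":["increments"]}

```bash
mkdir -p pics; ls
cat > h.py <<'E'
import numpy as np, cv2
from scipy.spatial.transform import Rotation as R
from rig import sensors, vision, job_done, spotter, ctrl
def ray(cam,row,col,info=None):
    i=info or vision.camera_info(cam); T=np.array(i["camera_from_world"]); f=210/np.tan(np.radians(i["fov_y"]/2))
    u=np.array([col-i["cx"],row-i["cy"]])
    if cam=="wrist":
        r=np.hypot(*u); th=r/f; d=np.array([*(u/max(r,1e-9)*np.sin(th)),np.cos(th)])
    else: d=np.array([*(u/f),1.])
    Rm=T[:3,:3]; return -Rm.T@T[:3,3], Rm.T@(d/np.linalg.norm(d))
def atz(cam,row,col,z,info=None):
    o,d=ray(cam,row,col,info); return o+d*(z-o[2])/d[2]
def tri(rays):
    A=sum(np.eye(3)-np.outer(d,d) for o,d in rays); b=sum((np.eye(3)-np.outer(d,d))@o for o,d in rays)
    p=np.linalg.solve(A,b); return p,[np.linalg.norm(np.cross(p-o,d)) for o,d in rays]
def proj(cam,p):
    i=vision.camera_info(cam); T=np.array(i["camera_from_world"]); f=210/np.tan(np.radians(i["fov_y"]/2))
    c=T[:3,:3]@np.array(p)+T[:3,3]
    if cam=="wrist":
        r=np.hypot(c[0],c[1]); s=f*np.arctan2(r,c[2])/max(r,1e-9)
    else: s=f/c[2]
    return np.array([i["cy"]+c[1]*s, i["cx"]+c[0]*s])
def snap(cam,name):
    im=vision.get_image(cam); cv2.imwrite("pics/"+name,im[:,:,::-1]); return im
E
python3 - <<'E'
from h import *
a=snap("top","a_top.png"); b=snap("side","a_side.png")
cv2.imwrite("pics/ab.png",np.vstack([cv2.resize(x,(560,420))[:,:,::-1] for x in (a,b)])[:, :] if 0 else np.hstack([a,b])[:,:,::-1])
for n in "bin_hinge bin_handle bin_mouth turntable_top scoop_grip scoop_lip scoop_base elbow_center tee_center coupler_center union_center nipple1_center".split():
    rs=[]
    for c in ("top","side"):
        L=spotter.spot_point(n,c); print(n,c,[(np.round(x["pixel"]).tolist(),round(x["score"],2)) for x in L[:5]])
        if L: rs.append(ray(c,*L[0]["pixel"]))
    if len(rs)==2: p,e=tri(rs); print("   ",p.round(),np.round(e,1))
s=sensors.get_state(); print(s, ctrl.grasp_offset)
for c in("top","side"): print(c,ray(c,210,280))
E
```

```text
pics
bin_hinge top [([199.0, 187.0], 0.66)]
bin_hinge side [([295.0, 225.0], 0.57), ([257.0, 195.0], 0.15)]
    [594. 151.  24.] [2.4 2.4]
bin_handle top [([212.0, 181.0], 0.61)]
bin_handle side [([268.0, 242.0], 0.9), ([295.0, 226.0], 0.36)]
    [542. 142. 149.] [0.6 0.6]
bin_mouth top []
bin_mouth side [([257.0, 195.0], 0.82)]
turntable_top top []
turntable_top side [([185.0, 316.0], 0.64)]
scoop_grip top [([225.0, 354.0], 0.9)]
scoop_grip side [([158.0, 313.0], 0.94)]
    [ 502. -268.  142.] [1.5 1.5]
scoop_lip top [([238.0, 317.0], 0.74)]
scoop_lip side [([203.0, 310.0], 0.95)]
    [ 482. -188.   46.] [2.7 2.7]
scoop_base top [([232.0, 350.0], 0.84)]
scoop_base side [([185.0, 309.0], 0.71)]
    [ 502. -276.   30.] [5.6 5.6]
elbow_center top [([284.0, 323.0], 0.58), ([200.0, 191.0], 0.55)]
elbow_center side [([206.0, 352.0], 0.72)]
    [ 365. -196.   66.] [1.6 1.6]
tee_center top [([264.0, 398.0], 0.61)]
tee_center side [([161.0, 350.0], 0.58)]
    [ 410. -390.   58.] [1.7 1.7]
coupler_center top [([208.0, 302.0], 0.62)]
coupler_center side [([199.0, 274.0], 0.84)]
    [ 566. -148
[... 590 characters left out ...]
0.00045293,
        0.00071085]), 'effort': array([-1.90242747e-03, -5.20100784e+01,  4.64857507e+01,  1.65271354e-03,
       -8.53060419e-05,  2.50205616e-06]), 'tcp_pos': array([ 224.17055486, -502.23698348,  231.28701441]), 'orientation': array([ 8.38916742e-01, -5.44259772e-01, -1.09116616e-05, -5.51305229e-06]), 'contact_force': array([-0.09898912,  1.24400656,  0.50245734]), 'moment': array([-0.01717122,  0.00188256,  0.01476128]), 'width': 85.25399081480006} 18.700000000000003
top (array([ 393.75715846,  -70.58647568, 1133.74347748]), array([ 0.1497666 , -0.02176272, -0.98848184]))
side (array([310.99819333, 546.90863112, 835.9073247 ]), array([ 0.22469673, -0.63620486, -0.73807503]))
```

View pics/a_top.png

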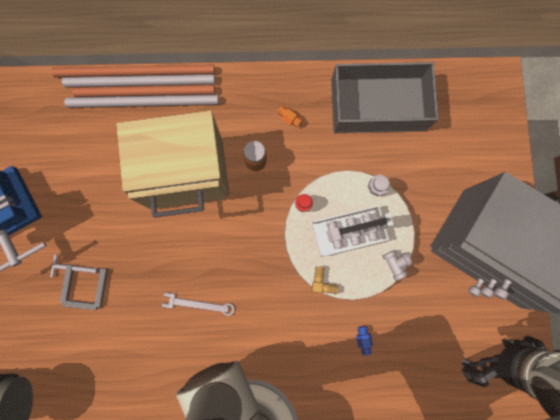

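View pics/a_side.png

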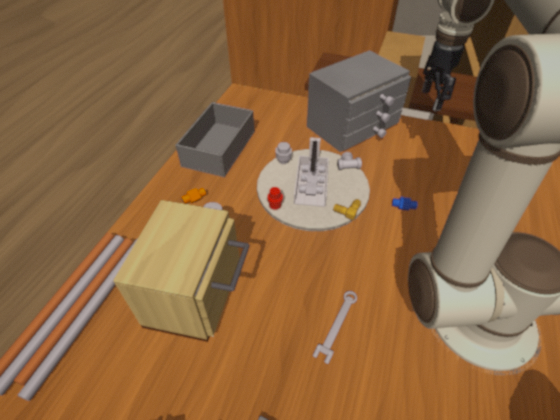

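Run:
```python
from h import *
for t,z in (("bin_handle",162),("scoop_grip",145),("turntable_top",35),("cabinet",204)):
    for cam in ("top","side"):
        L=spotter.masks_of(t,cam)
        for m in L[:2]:
            pts=np.argwhere(m["region"])[:,::-1].astype(np.float32)
            r=cv2.minAreaRect(pts); bx=cv2.boxPoints(r)
            print(t,cam,round(m["score"],2),np.round(m["box"]),len(pts)); 
            print("   rect",[ (np.round(b).tolist(), atz(cam,b[1],b[0],z)[:2].round().tolist()) for b in bx])
b=lambda r,c,z,cam="top":atz(cam,r,c,z)[:2].round(1)
print("handle ends top z162",b(214,152.5,162),b(210,203,162),"spot",b(212,181,162))
print("side handle spot",b(268,242,162,"side"))
print("roof front corners",b(193,125,204),b(182,218,204), "rear", b(121,118,204),b(114,213,204))
print("hinge top",b(199,187,20),"side",b(295,225,20,"side"))
print("tt centre",b(234.5,350,35))
print("grip",b(225,354,133),b(158,313,133,"side"),"lip",b(238,317,39),b(203,310,39,"side"),"base",b(232,350,35),b(185,309,35,"side"))
a=cv2.imread("pics/a_top.png"); s=cv2.imread("pics/a_side.png")
A=cv2.resize(a[165:305,100:280],(800,622))[:300*2]; 
cv2.imwrite("pics/crop1.png",np.hstack([cv2.resize(a[100:225,105:235],(400,385)),cv2.resize(a[165:290,285:415],(400,385))]))
```

```text
bin_handle top 0.88 [179. 199.  95.  35.] 2024
   rect [([127.0, 192.0], [593.0, 264.0]), ([223.0, 178.0], [619.0, 41.0]), ([227.0, 208.0], [550.0, 32.0]), ([131.0, 221.0], [524.0, 253.0])]
bin_handle side 0.88 [224. 280.  55. 117.] 2911
   rect [([181.0, 323.0], [598.0, 299.0]), ([227.0, 218.0], [626.0, 30.0]), ([259.0, 232.0], [538.0, 45.0]), ([213.0, 337.0], [528.0, 305.0])]
scoop_grip top 0.76 [349. 232.  81.  56.] 1897
   rect [([311.0, 221.0], [516.0, -166.0]), ([387.0, 202.0], [556.0, -347.0]), ([395.0, 238.0], [470.0, -362.0]), ([320.0, 257.0], [431.0, -183.0])]
scoop_grip side 0.89 [309. 172.  34.  70.] 1152
   rect [([292.0, 204.0], [499.0, -77.0]), ([298.0, 137.0], [569.0, -345.0]), ([330.0, 139.0], [474.0, -364.0]), ([325.0, 207.0], [420.0, -95.0])]
turntable_top top 0.82 [348. 238. 130. 126.] 9109
   rect [([260.0, 256.0], [442.0, -41.0]), ([325.0, 148.0], [726.0, -220.0]), ([436.0, 215.0], [538.0, -506.0]), ([371.0, 322.0], [266.0, -320.0])]
turntable_top top 0.4 [382. 186.  23.  20.] 358
   rect [([368.0, 175.0], [649.0, -332.0]), ([389.0, 175.0], [648.0, -388.0]), ([3
[... 298 characters left out ...]
 114.] 9385
   rect [([113.0, 123.0], [746.0, 287.0]), ([217.0, 108.0], [775.0, 48.0]), ([231.0, 207.0], [544.0, 19.0]), ([126.0, 221.0], [517.0, 250.0])]
cabinet side 0.83 [180. 272. 136. 140.] 12819
   rect [([100.0, 308.0], [733.0, 336.0]), ([159.0, 180.0], [810.0, 6.0]), ([262.0, 228.0], [523.0, 65.0]), ([203.0, 355.0], [517.0, 354.0])]
handle ends top z162 [538.5 204.6] [545.2  87.3] spot [541.7 138.5]
side handle spot [537.1 148. ]
roof front corners [581.2 254.9] [601.6  46.8] rear [749.8 275.2] [761.8  57.4]
hinge top [598.1 153.2] side [593.  148.6]
tt centre [ 491.1 -276.3]
grip [ 505.  -268.6] [ 502.4 -279.2] lip [ 483.7 -189.1] [ 481.1 -194.1] base [ 497.7 -276.6] [ 505.8 -268.9]
```

View pics/crop1.png

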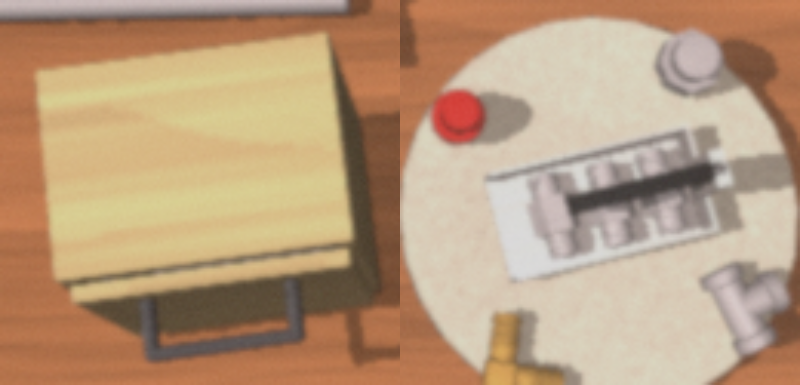

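The crops show the closed bin with its handle bar from (155,352) to (298,338) in the left half. In the right half, the scoop's bar runs from (567,202) to (715,172) and points its open end towards the cabinet. The handle is at about (540,144,162), the cabinet yaw is about 0.1 rad, and the grip is at about (503,-272,133).

```bash
cat >> h.py <<'E'
def down(yaw,tip=0,ry=0): # tool x at yaw, z down; then local turns
    return R.from_euler('z',yaw)*R.from_rotvec([np.pi,0,0])*R.from_rotvec([tip,0,0])*R.from_rotvec([0,ry,0])
def plan(p1,R1,n,p0=None,R0=None):
    s=sensors.get_state()
    p0=s["tcp_pos"] if p0 is None else np.array(p0); R0=R.from_quat(s["orientation"]) if R0 is None else R0
    w=(R0.inv()*R1).as_rotvec(); p1=np.array(p1,float); out=[]
    for k in range(n):
        Rk=R0*R.from_rotvec(w*k/n); out.append(np.r_[Rk.inv().apply((p1-p0)/n)/1000,w/n])
    print("rotvec",w.round(3)); [print(np.round(o,3).tolist()) for o in out]
E
python3 - <<'E'
from h import *
b=lambda r,c,z,cam="top":atz(cam,r,c,z)[:2].round(1)
print(b(214.3,155.4,162),b(209.8,201.8,162),b(191.6,123.5,204),b(179.6,218.8,204))
print("grip ends",b(230.6,339.3,145),b(220.9,387.4,145))
plan([541,144,215],down(.1),14)
E
```

```text
[537.6 197.8] [545.7  90.1] [584.5 258.3] [607.1  44.9]
grip ends [ 491.2 -230.9] [ 511.5 -345.9]
rotvec [ 0.     0.    -1.251]
[-0.033, -0.039, 0.001, 0.0, 0.0, -0.089]
[-0.029, -0.042, 0.001, 0.0, 0.0, -0.089]
[-0.025, -0.045, 0.001, 0.0, 0.0, -0.089]
[-0.021, -0.047, 0.001, 0.0, 0.0, -0.089]
[-0.017, -0.049, 0.001, 0.0, 0.0, -0.089]
[-0.013, -0.05, 0.001, 0.0, 0.0, -0.089]
[-0.008, -0.051, 0.001, 0.0, 0.0, -0.089]
[-0.004, -0.051, 0.001, 0.0, 0.0, -0.089]
[0.001, -0.051, 0.001, 0.0, 0.0, -0.089]
[0.006, -0.051, 0.001, 0.0, 0.0, -0.089]
[0.01, -0.05, 0.001, 0.0, 0.0, -0.089]
[0.015, -0.049, 0.001, 0.0, 0.0, -0.089]
[0.019, -0.048, 0.001, 0.0, 0.0, -0.089]
[0.023, -0.046, 0.001, 0.0, 0.0, -0.089]
```

>>> jog_arm([
  [[-1, -0.033, -0.039, 0, 0, 0, -0.09], [-1, -0.029, -0.042, 0, 0, 0, -0.09], [-1, -0.025, -0.045, 0, 0, 0, -0.09], [-1, -0.021, -0.047, 0, 0, 0, -0.09], [-1, -0.017, -0.049, 0, 0, 0, -0.09], [-1, -0.013, -0.05, 0, 0, 0, -0.09], [-1, -0.008, -0.051, 0, 0, 0, -0.09], [-1, -0.004, -0.051, 0, 0, 0, -0.09]],
])

```text
t: 2.7
tcp_pos: [405.1, -122.7, 230.9]
orientation: [0.979, -0.206, 0.001, -0.0]
contact_force: [0.5, -0.6, 0.3]
width: 85.2
```

>>> jog_arm([
  [[0.1, 0.001, -0.051, 0, 0, 0, -0.09], [0.1, 0.006, -0.051, 0, 0, 0, -0.09], [0.1, 0.01, -0.05, 0, 0, 0, -0.09], [0.1, 0.015, -0.049, 0, 0, 0, -0.09], [0.1, 0.019, -0.048, 0, 0, 0, -0.09], [0.1, 0.023, -0.046, 0, 0, 0, -0.09], [0.1, 0, 0, 0, 0, 0, 0]],
])

```text
t: 3.58
tcp_pos: [536.0, 170.7, 231.1]
orientation: [0.997, 0.074, 0.003, 0.001]
contact_force: [-0.1, -0.4, -0.3]
width: 38.2
```

Run:
```python
from h import *
s=sensors.get_state(); print(s["tcp_pos"].round(1),(down(.1).inv()*R.from_quat(s["orientation"])).as_rotvec().round(3),s["width"])
i=vision.camera_info("wrist"); snap("wrist","b_w.png")
L=spotter.spot_point("bin_handle","wrist"); print([(x["pixel"],x["score"],atz("wrist",*x["pixel"],162,i).round(1)) for x in L])
plan([541.5,144,141],down(.095),4)
```

```text
[536.  170.7 231.1] [-0.002  0.005 -0.049] 38.18985773261676
[([256.2, 284.2], 0.72, array([542.7, 145. , 162. ]))]
rotvec [ 0.002 -0.006  0.05 ]
[0.001, 0.006, 0.023, 0.0, -0.001, 0.013]
[0.001, 0.006, 0.023, 0.0, -0.001, 0.013]
[0.001, 0.006, 0.023, 0.0, -0.001, 0.013]
[0.001, 0.006, 0.023, 0.0, -0.001, 0.013]
```

View pics/b_w.png

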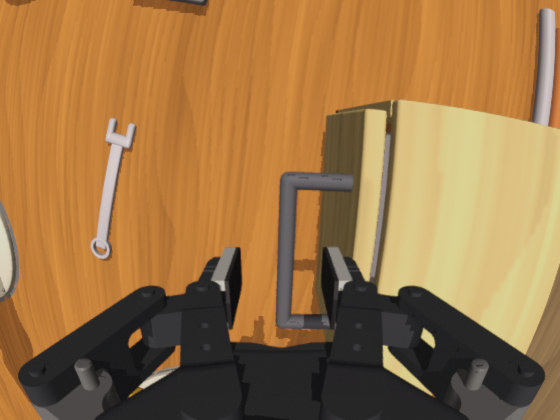

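The wrist view shows the bar at column 286, rows 178–325, between the fingers. The handle estimate is (542.7,145), which agrees with the earlier one.

>>> jog_arm([
  [[0.1, 0.004, 0.026, 0.02, 0, -0.005, 0.05], [0.1, 0.001, 0, 0.02, 0, 0, 0], [0.1, 0.001, 0, 0.02, 0, 0, 0], [0.1, 0, 0, 0.02, 0, 0, 0], [0.1, 0, 0, 0.01, 0, 0, 0]],
])

```text
t: 4.3
tcp_pos: [544.7, 136.2, 143.2]
orientation: [0.999, 0.042, 0.003, 0.001]
contact_force: [-0.1, 0.5, 1.2]
width: 38.5
```

Run:
```python
from h import *
# arc: follow bar with tool tilt = k*a ; rows in tool axes from current pose
s=sensors.get_state(); print(s["tcp_pos"].round(1),s["contact_force"].round(1),(down(.095).inv()*R.from_quat(s["orientation"])).as_rotvec().round(3))
yaw=.095; cx=np.array([np.cos(yaw),np.sin(yaw),0]); H=np.array([542.5,145,20])+56*cx-[0,0,0]
def pose(a,k=1.):
    b=H+cx*(-56*np.cos(a)-142*np.sin(a))+np.array([0,0,-56*np.sin(a)+142*np.cos(a)])
    Rm=down(yaw)*R.from_rotvec([0,-k*a,0]); return b+Rm.apply([0,0,20]),Rm
print(pose(0)[0], pose(.75)[0], pose(.75)[1].apply([0,0,1]))
n=14; A=np.linspace(0,.77,n+1)
for i in range(n):
    p0,R0=pose(A[i]);p1,R1=pose(A[i+1]); print((R0.inv().apply(p1-p0)/1000).round(4),(R0.inv()*R1).as_rotvec().round(3),p1.round())
```

```text
[544.7 136.2 143.2] [-0.1  0.5  1.2] [-0.002  0.006  0.012]
[542.5 145.  142. ] [447.5301133  135.95062082  71.09427144] [-0.67856518 -0.06465832 -0.73168887]
[-0.0088 -0.      0.0033] [ 0.    -0.055 -0.   ] [534. 144. 139.]
[-0.0084 -0.      0.0041] [ 0.    -0.055  0.   ] [525. 143. 135.]
[-0.0079  0.      0.0049] [ 0.    -0.055  0.   ] [517. 143. 131.]
[-0.0073 -0.      0.0056] [-0.    -0.055 -0.   ] [509. 142. 127.]
[-0.0067 -0.      0.0062] [ 0.    -0.055  0.   ] [501. 141. 122.]
[-0.006   0.      0.0068] [-0.    -0.055 -0.   ] [493. 140. 117.]
[-0.0052 -0.      0.0073] [-0.    -0.055  0.   ] [486. 140. 112.]
[-0.0044 -0.      0.0077] [ 0.    -0.055 -0.   ] [479. 139. 107.]
[-0.0035  0.      0.008 ] [-0.    -0.055 -0.   ] [473. 138. 101.]
[-0.0026 -0.      0.0082] [ 0.    -0.055 -0.   ] [466. 138.  95.]
[-0.0017 -0.      0.0083] [ 0.    -0.055  0.   ] [461. 137.  88.]
[-0.0007  0.      0.0084] [ 0.    -0.055 -0.   ] [455. 137.  82.]
[ 0.0002 -0.      0.0083] [-0.    -0.055  0.   ] [450. 136.  75.]
[ 0.0011 -0.      0.0081] [ 0.    -0.055 -0.   ] [446. 136.  69.]
```

>>> jog_arm([
  [[0.5, -0.001, -0.004, 0.001, 0, 0, 0], [0.5, 0, 0, 0, 0, 0, 0], [0.5, -0.008, 0, 0.0035, 0, 0.06, 0], [0.5, -0.008, 0, 0.0035, 0, 0.06, 0], [0.5, -0.008, 0, 0.0035, 0, 0.06, 0], [0.5, -0.008, 0, 0.0035, 0, 0.06, 0]],
], force=20)

```text
t: 5.05
tcp_pos: [515.6, 137.0, 128.7]
orientation: [0.991, 0.04, 0.129, -0.004]
contact_force: [2.1, -0.6, -0.8]
width: 21.2
```

```bash
cat >> h.py <<'E'
def binpose(k=-1.,yaw=.095):
    s=sensors.get_state(); cx=np.array([np.cos(yaw),np.sin(yaw),0]); H=np.array([542.5,145,20])+56*cx
    Rm=R.from_quat(s["orientation"]); g=s["tcp_pos"]-Rm.apply([0,0,20])-H
    tilt=np.arctan2(Rm.apply([0,0,1])@cx,-Rm.apply([0,0,1])[2])
    u=np.array([g@cx,g[2]]); ang=np.arctan2(142,-56); a=np.arctan2(u[1],u[0])
    print("tcp",s["tcp_pos"].round(1),"tilt",tilt.round(3),"angle",round(a-ang,3),"radius",np.hypot(*u).round(1),"(152.6) F",s["contact_force"].round(1),"w",round(s["width"],1),"t",s["t"],"J",s["joint_pos"].round(2))
E
python3 -c "from h import *; binpose()"
```

```text
tcp [515.6 137.  128.7] tilt 0.259 angle 0.23 radius 155.7 (152.6) F [ 2.1 -0.6 -0.8] w 21.2 t 5.05 J [ 0.29 -0.23 -0.34  1.2  -0.05  1.77]
```

>>> jog_arm([
  [[0.5, -0.008, 0, 0.004, 0, 0.06, 0], [0.5, -0.008, 0, 0.004, 0, 0.06, 0], [0.5, -0.008, 0, 0.004, 0, 0.06, 0], [0.5, -0.008, 0, 0.004, 0, 0.06, 0], [0.5, -0.008, 0, 0.004, 0, 0.06, 0], [0.5, -0.008, 0, 0.004, 0, 0.06, 0]],
])

```text
t: 5.8
tcp_pos: [482.6, 134.6, 93.0]
orientation: [0.948, 0.038, 0.314, -0.013]
contact_force: [0.2, -0.9, 0.1]
width: 21.4
```

```bash
python3 -c "from h import *; binpose()"
```

```text
tcp [482.6 134.6  93. ] tilt 0.64 angle 0.59 radius 156.4 (152.6) F [ 0.2 -0.9  0.1] w 21.4 t 5.8 J [ 0.37 -0.69 -0.84  0.79 -0.17  1.8 ]
```

>>> jog_arm([
  [[0.5, -0.009, 0, 0.003, 0, 0, 0], [0.5, -0.009, 0, 0.004, 0, 0, 0], [0.5, -0.006, 0, 0.003, 0, 0, 0], [0.5, 0, 0, 0, 0, 0, 0]],
])

```text
t: 6.3
tcp_pos: [468.5, 133.8, 70.8]
orientation: [0.949, 0.038, 0.314, -0.013]
contact_force: [0.6, -0.2, 0.4]
width: 21.5
```

```bash
python3 -c "from h import *; binpose()"
```

```text
tcp [468.5 133.8  70.8] tilt 0.64 angle 0.757 radius 157.6 (152.6) F [ 0.6 -0.2  0.4] w 21.5 t 6.3 J [ 0.38 -0.72 -0.9   0.77 -0.18  1.82]
```

>>> jog_arm([
  [[0.25, -0.002, 0, 0, 0, 0, 0], [0.25, 0, 0, 0, 0, 0, 0], [0.25, 0, 0, -0.015, 0, 0, 0], [0.25, 0, 0, -0.03, 0, 0, 0], [0.25, 0, 0, -0.04, 0, 0, 0], [0, 0, 0, -0.05, 0, -0.1, 0], [-0.5, 0, 0, -0.05, 0, -0.15, 0], [-1, 0, 0, -0.02, 0, -0.15, 0]],
])

```text
t: 7.3
tcp_pos: [357.5, 128.7, 245.4]
orientation: [0.993, 0.039, 0.11, -0.003]
contact_force: [-0.5, 0.2, -1.1]
width: 77.1
```

Run:
```python
from h import *
binpose()
a=snap("top","c_top.png"); b=snap("side","c_side.png")
cv2.imwrite("pics/c.png",np.hstack([cv2.resize(a[90:290,90:290],(400,400)),cv2.resize(b[170:370,90:290],(400,400))])[:,:,::-1])
for n in "bin_handle","bin_mouth":
    for c in ("top","side"):
        L=spotter.spot_point(n,c); print(n,c,[(np.round(x["pixel"]).tolist(),round(x["score"],2),atz(c,*x["pixel"],86 if "h" in n[4] else 153).round()) for x in L[:2]])
cx=np.array([np.cos(.095),np.sin(.095),0]);H=np.array([542.5,145,20])+56*cx
for a in(.6,.75):
  h=H+cx*(-56*np.cos(a)-142*np.sin(a))+[0,0,-56*np.sin(a)+142*np.cos(a)]; print(a,h.round(),proj("top",h).round(1),proj("side",h).round(1))
plan([420,-60,260],down(.175),8)
```

```text
tcp [357.5 128.7 245.4] tilt 0.22 angle 0.412 radius 347.2 (152.6) F [-0.5  0.2 -1.1] w 77.1 t 7.3 J [ 0.4  -0.52 -0.32  1.57 -0.07  1.88]
bin_handle top [([249.0, 188.0], 0.72, array([459., 136.,  86.]))]
bin_handle side [([294.0, 278.0], 0.63, array([460., 141.,  86.]))]
bin_mouth top [([214.0, 181.0], 0.59, array([539., 140., 153.]))]
bin_mouth side [([267.0, 244.0], 0.68, array([537., 139., 153.]))]
0.6 [472. 138. 106.] [243.5 185.8] [287.1 273. ]
0.75 [461. 137.  86.] [248.6 187.9] [292.8 278.1]
rotvec [ 0.015 -0.22  -0.096]
[0.006, 0.024, -0.001, 0.002, -0.027, -0.012]
[0.006, 0.024, -0.001, 0.002, -0.027, -0.012]
[0.006, 0.024, -0.001, 0.002, -0.027, -0.012]
[0.005, 0.024, -0.002, 0.002, -0.027, -0.012]
[0.005, 0.024, -0.002, 0.002, -0.027, -0.012]
[0.005, 0.024, -0.002, 0.002, -0.027, -0.012]
[0.004, 0.024, -0.002, 0.002, -0.027, -0.012]
[0.004, 0.024, -0.002, 0.002, -0.027, -0.012]
```

View pics/c.png

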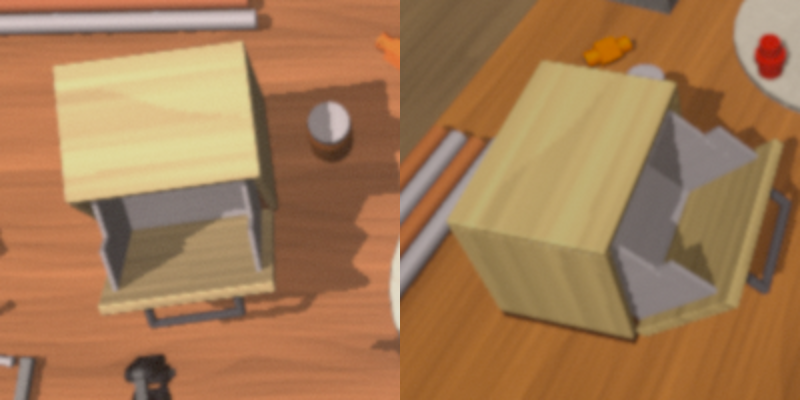

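The bin is fully open: the handle measures (459,136,86), and the 0.75 prediction is (461,137,86). Next is the scoop.

>>> jog_arm([
  [[-1, 0.006, 0.05, 0, 0, -0.03, -0.012], [-1, 0.012, 0.05, 0, 0, -0.03, -0.012], [-1, 0.014, 0.05, 0, 0, -0.03, -0.012], [-1, 0.014, 0.05, 0, 0, -0.03, -0.012], [-1, 0.01, 0.05, 0, 0, -0.03, -0.012], [-1, 0.01, 0.05, 0, 0, -0.03, -0.012], [-1, 0.01, 0.05, 0, 0, -0.03, -0.012], [-1, 0.01, 0.04, 0, 0, -0.03, -0.012]],
])

```text
t: 8.6
tcp_pos: [486.1, -254.3, 256.4]
orientation: [0.996, 0.094, -0.003, 0.012]
contact_force: [-0.1, 0.4, 0.6]
width: 85.7
```

Run:
```python
from h import *
s=sensors.get_state(); print(s["tcp_pos"].round(1),(down(.175).inv()*R.from_quat(s["orientation"])).as_rotvec().round(3))
i=vision.camera_info("wrist"); im=snap("wrist","d_w.png")
for n,z in (("scoop_grip",133),("scoop_lip",39),("scoop_base",35),("turntable_top",35)):
    L=spotter.spot_point(n,"wrist"); print(n,[(np.round(x["pixel"]),round(x["score"],2),atz("wrist",*x["pixel"],z,i).round(1)) for x in L[:2]])
plan([500,-270,215],down(.175),4)
```

```text
[ 486.1 -254.3  256.4] [-0.023 -0.009 -0.013]
scoop_grip [(array([226., 292.]), 0.91, array([ 499.1, -276.6,  133. ]))]
scoop_lip [(array([118., 288.]), 0.71, array([ 479.4, -188.9,   39. ]))]
scoop_base [(array([194., 291.]), 0.8, array([ 499.3, -273.1,   35. ]))]
turntable_top [(array([160., 290.]), 0.17, array([ 491.4, -234.1,   35. ]))]
rotvec [0.022 0.008 0.013]
[0.003, 0.005, 0.01, 0.005, 0.002, 0.003]
[0.003, 0.005, 0.01, 0.005, 0.002, 0.003]
[0.003, 0.005, 0.01, 0.005, 0.002, 0.003]
[0.003, 0.005, 0.01, 0.005, 0.002, 0.003]
```

View pics/d_w.png

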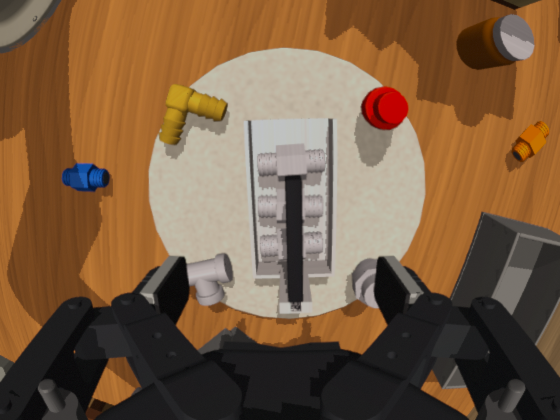

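Wrist view: the scoop is upright with three nipples. The bar is at column 294, rows 178–305, parallel to the tool's y, and the fittings stand on the rim (elbow, coupler, tee, union). I'll descend onto the bar.

>>> jog_arm([
  [[-1, 0.005, 0.01, 0.02, 0.011, 0.004, 0.006], [-1, 0.005, 0.009, 0.02, 0.01, 0.004, 0.006], [-1, 0, 0, 0.02, 0, 0, 0], [-1, 0, 0, 0.01, 0, 0, 0]],
])

```text
t: 9.35
tcp_pos: [499.5, -268.7, 182.9]
orientation: [0.996, 0.089, 0.002, 0.0]
contact_force: [0.2, -0.6, 0.2]
width: 85.6
```

Run:
```python
from h import *
i=vision.camera_info("wrist"); im=snap("wrist","e_w.png").astype(int)
L=spotter.spot_point("scoop_grip","wrist"); print([(np.round(x["pixel"]),round(x["score"],2),atz("wrist",*x["pixel"],133,i).round(1)) for x in L[:2]])
for r in range(150,330,15):
    c=[c for c in range(240,340) if im[r,c].max()<55]
    if c: print(r,min(c),max(c),atz("wrist",r,(min(c)+max(c))/2,145,i).round(1))
# disc centre
a=cv2.imread("pics/a_top.png"); hsv=cv2.cvtColor(a,cv2.COLOR_BGR2HSV); m=((hsv[...,1]<75)&(hsv[...,2]>120)).astype(np.uint8); m[:, :270]=0;m[:,430:]=0;m[:160]=0;m[310:]=0
cs,_=cv2.findContours(m,cv2.RETR_EXTERNAL,cv2.CHAIN_APPROX_NONE); c=max(cs,key=cv2.contourArea); h=cv2.convexHull(c)[:,0]
P=np.array([atz("top",q[1],q[0],35)[:2] for q in h]); print(cv2.minEnclosingCircle(P.astype(np.float32)))
print(P.min(0),P.max(0))
plan([499.5,-273,116],down(.175),4)
```

```text
[(array([243., 282.]), 0.76, array([ 502.3, -277.4,  133. ]))]
180 265 288 [ 491.5 -236.4  145. ]
195 267 288 [ 493.5 -244.8  145. ]
210 268 289 [ 495.6 -253.3  145. ]
225 268 289 [ 497.2 -262.2  145. ]
240 269 290 [ 499.4 -271.2  145. ]
255 270 290 [ 501.3 -280.6  145. ]
270 270 291 [ 503.4 -290.4  145. ]
285 271 292 [ 505.8 -300.6  145. ]
300 272 292 [ 508.1 -311.3  145. ]
315 273 292 [ 510.5 -322.7  145. ]
((496.5328063964844, -280.6387634277344), 176.7799072265625)
[ 325.15311744 -444.5351719 ] [ 664.22609273 -105.76805042]
rotvec [ 0.001 -0.003  0.003]
[-0.0, 0.001, 0.017, 0.0, -0.001, 0.001]
[-0.0, 0.001, 0.017, 0.0, -0.001, 0.001]
[-0.0, 0.001, 0.017, 0.0, -0.001, 0.001]
[-0.0, 0.001, 0.017, 0.0, -0.001, 0.001]
```

>>> jog_arm([
  [[-1, 0, 0.003, 0.02, 0, 0, -0.04], [-1, 0, 0.001, 0.02, 0, 0, 0], [-1, 0, 0, 0.02, 0, 0, 0], [-0.3, 0, 0, 0.008, 0, 0, 0], [0.4, 0, 0, 0, 0, 0, 0], [1, 0, 0, 0, 0, 0, 0], [1, 0, 0, 0, 0, 0, 0], [1, 0, 0, 0, 0, 0, 0]],
], force=110)

```text
t: 10.45
tcp_pos: [501.9, -273.4, 118.4]
orientation: [0.994, 0.109, 0.004, 0.002]
contact_force: [-0.1, 0.2, -6.7]
width: 12.2
```

>>> jog_arm([
  [[1, 0, 0, 0, 0, 0, 0], [1, 0, 0, -0.005, 0, 0, 0], [1, 0, 0, -0.01, 0, 0, 0], [1, 0, 0, -0.015, 0, 0, 0]],
])

```text
t: 10.95
tcp_pos: [500.6, -272.6, 147.6]
orientation: [0.994, 0.109, 0.002, 0.0]
contact_force: [-0.5, 0.1, -7.4]
width: 12.2
```

Run:
```python
from h import *
s=sensors.get_state(); print(s["tcp_pos"].round(1),(down(.217).inv()*R.from_quat(s["orientation"])).as_rotvec().round(3),s["contact_force"].round(1),s["width"],s["joint_pos"].round(2))
snap("side","f_s.png");
```

```text
[ 500.6 -272.6  147.6] [-0.001  0.004 -0.002] [-0.5  0.1 -7.4] 12.231441882512 [-0.5   0.12  0.04  1.5   0.    0.85]
```

View pics/f_s.png

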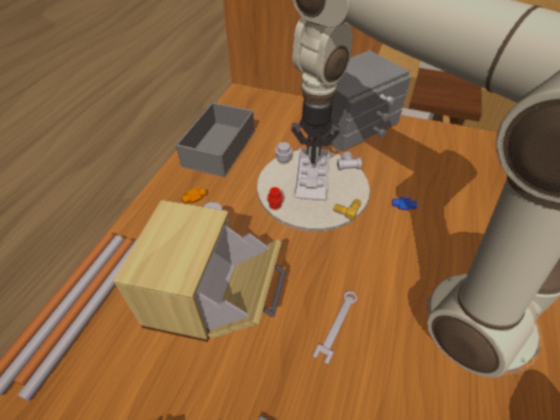

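>>> jog_arm([
  [[1, 0, 0, -0.02, 0, 0, 0], [1, 0, 0, -0.03, 0, 0, 0], [1, 0, 0, -0.03, 0, 0, 0], [1, 0, 0, -0.03, 0, 0, 0], [1, 0, 0, -0.02, 0, 0, 0], [1, 0, -0.01, -0.005, 0, 0, 0], [1, 0, -0.02, 0, 0, 0, 0]],
])

```text
t: 11.88
tcp_pos: [493.9, -242.9, 292.8]
orientation: [0.994, 0.109, 0.005, 0.003]
contact_force: [0.3, 0.3, -8.6]
width: 12.0
```

```bash
cat >> h.py <<'E'
def pour(tip,lip,yaw=.095):
    Rm=down(yaw,-tip); return np.array(lip)-Rm.apply([0,-91,79]),Rm
def rep():
    s=sensors.get_state(); Rm=R.from_quat(s["orientation"]); z=Rm.apply([0,0,1]); print("tcp",s["tcp_pos"].round(1),"rv",(down(.095).inv()*Rm).as_rotvec().round(3),"lip",(s["tcp_pos"]+Rm.apply([0,-91,79])).round(),"F",s["contact_force"].round(1),"M",s["moment"].round(2),"w",round(s["width"],1),"t",s["t"],"J",s["joint_pos"].round(2))
E
python3 - <<'E'
from h import *
rep(); p,Rm=pour(0,[542,88,203]); print(p); plan(p,Rm,9)
E
```

```text
tcp [ 493.9 -242.9  292.8] rv [-0.006  0.01  -0.123] lip [ 475. -154.  213.] F [ 0.3  0.3 -8.6] M [0.2  0.01 0.03] w 12.0 t 11.875 J [-0.46  0.11  0.32  1.77  0.    0.9 ]
[550.63200235  -2.58967124 282.        ]
rotvec [ 0.006 -0.01   0.123]
[0.012, -0.025, 0.001, 0.001, -0.001, 0.014]
[0.012, -0.025, 0.001, 0.001, -0.001, 0.014]
[0.011, -0.025, 0.001, 0.001, -0.001, 0.014]
[0.011, -0.025, 0.001, 0.001, -0.001, 0.014]
[0.011, -0.025, 0.001, 0.001, -0.001, 0.014]
[0.01, -0.025, 0.001, 0.001, -0.001, 0.014]
[0.01, -0.026, 0.001, 0.001, -0.001, 0.014]
[0.01, -0.026, 0.001, 0.001, -0.001, 0.014]
[0.009, -0.026, 0.001, 0.001, -0.001, 0.014]
```

>>> jog_arm([
  [[1, 0.012, -0.025, 0.001, 0.001, -0.001, 0.014], [1, 0.012, -0.026, 0.001, 0.001, -0.001, 0.014], [1, 0.011, -0.026, 0.001, 0.001, -0.001, 0.014], [1, 0.011, -0.026, 0.001, 0.001, -0.001, 0.014], [1, 0.011, -0.026, 0.001, 0.001, -0.001, 0.014], [1, 0.01, -0.026, 0.001, 0.001, -0.001, 0.014], [1, 0.01, -0.026, 0.001, 0.001, -0.001, 0.014], [1, 0.01, -0.026, 0.001, 0.001, -0.001, 0.014]],
])

```text
t: 12.88
tcp_pos: [538.5, -7.6, 278.2]
orientation: [0.999, 0.053, -0.003, -0.004]
contact_force: [0.0, -0.3, -7.6]
width: 12.0
```

Run:
```python
from h import *
rep()
s=sensors.get_state(); p0,R0=s["tcp_pos"],R.from_quat(s["orientation"])
for t in np.arange(.1,1.01,.1):
    p,Rm=pour(t,[542,88,200]); 
    print(round(t,2),(R0.inv().apply(p-p0)/1000).round(4),(R0.inv()*Rm).as_rotvec().round(3),p.round()); p0,R0=p,Rm
```

```text
tcp [538.5  -7.6 278.2] rv [ 0.008 -0.006 -0.01 ] lip [528.  83. 200.] F [ 0.  -0.3 -7.6] M [ 0.08 -0.06  0.01] w 12.0 t 12.875 J [-0.02  0.09  0.27  1.76  0.01  1.45]
0.1 [ 0.0126 -0.0121 -0.0095] [-0.108  0.006  0.01 ] [550.   6. 288.]
0.2 [ 0.     -0.0083 -0.0087] [-0.1  0.  -0. ] [549.  15. 296.]
0.3 [-0.     -0.0083 -0.0087] [-0.1  0.   0. ] [548.  25. 302.]
0.4 [ 0.     -0.0083 -0.0087] [-0.1  0.   0. ] [547.  35. 308.]
0.5 [ 0.     -0.0083 -0.0087] [-0.1 -0.  -0. ] [546.  46. 313.]
0.6 [-0.     -0.0083 -0.0087] [-0.1  0.   0. ] [545.  58. 317.]
0.7 [-0.     -0.0083 -0.0087] [-0.1  0.   0. ] [544.  69. 319.]
0.8 [ 0.     -0.0083 -0.0087] [-0.1  0.   0. ] [543.  81. 320.]
0.9 [-0.     -0.0083 -0.0087] [-0.1  0.   0. ] [541.  93. 320.]
1.0 [ 0.     -0.0083 -0.0087] [-0.1  0.   0. ] [540. 105. 319.]
```

>>> jog_arm([
  [[1, 0.012, -0.008, -0.012, -0.1, 0, 0.01], [1, 0.001, -0.0085, -0.01, -0.1, 0, 0], [1, 0, -0.0085, -0.009, -0.1, 0, 0], [1, 0, -0.0085, -0.009, -0.1, 0, 0]],
])

```text
t: 13.38
tcp_pos: [544.1, 37.7, 309.8]
orientation: [0.979, 0.048, 0.005, 0.199]
contact_force: [0.3, 0.4, -8.4]
width: 12.2
```

```bash
python3 -c "from h import *; rep()"
```

```text
tcp [544.1  37.7 309.8] rv [-0.4   -0.008 -0.003] lip [538.  90. 202.] F [ 0.3  0.4 -8.4] M [ 1.24  0.15 -0.07] w 12.2 t 13.375 J [ 0.27  0.16  0.37  1.86 -0.39  1.76]
```

>>> jog_arm([
  [[1, 0.001, -0.008, -0.009, -0.1, 0, 0], [1, 0.001, -0.008, -0.009, -0.1, 0, 0], [1, 0, -0.008, -0.009, -0.1, 0, 0], [1, 0, -0.008, -0.009, -0.1, 0, 0], [1, 0, -0.008, -0.009, -0.1, 0, 0], [1, 0, 0, 0, 0, 0, 0], [1, 0, 0, 0, 0, 0, 0]],
])

```text
t: 14.25
tcp_pos: [533.9, 105.8, 321.7]
orientation: [0.898, 0.048, 0.021, 0.438]
contact_force: [-0.3, -0.8, -2.4]
width: 11.9
```

Run:
```python
from h import *
rep()
a=snap("top","g_t.png"); b=snap("side","g_s.png")
cv2.imwrite("pics/g.png",np.hstack([cv2.resize(a[90:290,90:290],(400,400)),cv2.resize(b[150:350,120:320],(400,400))])[:,:,::-1])
```

```text
tcp [533.9 105.8 321.7] rv [-0.907  0.001 -0.011] lip [534. 100. 201.] F [-0.3 -0.8 -2.4] M [ 1.37  0.16 -0.02] w 11.9 t 14.25 J [ 0.57  0.41  0.48  2.17 -0.78  2.26]
```

View pics/g.png

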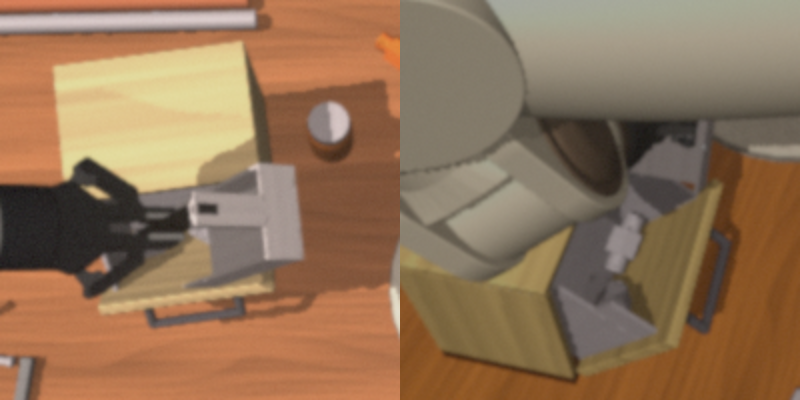

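>>> jog_arm([
  [[1, 0, 0, 0, 0, 0, 0], [1, 0, 0, 0, 0, 0, 0], [1, 0, 0, 0, 0, 0, 0], [1, 0, 0, 0, 0, 0, 0]],
])

```text
t: 14.85
tcp_pos: [533.9, 103.3, 323.8]
orientation: [0.898, 0.045, 0.022, 0.436]
contact_force: [-0.0, 0.9, -3.2]
width: 11.8
```

Run:
```python
from h import *
for k in range(3): rep() if k==0 else print(sensors.get_state()["contact_force"].round(2)); vision.get_image("side")
for c in ("side","top"): 
    vision.get_image(c)
    L=spotter.masks_of("nipple1_center",c); print(c,[(np.round(m["box"]).tolist(),round(m["score"],2)) for m in L])
b=snap("side","h_s.png")
```

```text
tcp [533.9 103.3 323.8] rv [-0.904  0.003 -0.005] lip [535.  98. 203.] F [-0.   0.9 -3.2] M [1.37 0.15 0.03] w 11.8 t 14.85 J [ 0.57  0.4   0.48  2.17 -0.78  2.25]
[-0.52 -0.39 -3.13]
[-0.62 -0.25 -3.3 ]
side [([403.0, 206.0, 24.0, 13.0], 0.68), ([225.0, 298.0, 23.0, 13.0], 0.48)]
top [([290.0, 116.0, 25.0, 20.0], 0.78), ([363.0, 340.0, 19.0, 27.0], 0.74), ([164.0, 212.0, 20.0, 17.0], 0.47)]
```

The wrist force is 3.3 N, which matches the empty scoop, so all three nipples are out. I'll level the scoop and go back.

>>> jog_arm([
  [[1, 0, 0.008, 0.004, 0.1, 0, 0], [1, 0, 0.008, 0.004, 0.1, 0, 0], [1, 0, 0.009, 0.006, 0.1, 0, 0], [1, 0, 0.009, 0.006, 0.1, 0, 0], [1, 0, 0.009, 0.008, 0.1, 0, 0], [1, 0, 0.009, 0.008, 0.1, 0, 0], [1, 0, 0.009, 0.008, 0.1, 0, 0], [1, 0, 0.009, 0.008, 0.1, 0, 0]],
])

```text
t: 16.25
tcp_pos: [542.0, 21.4, 313.2]
orientation: [0.998, 0.054, 0.002, 0.042]
contact_force: [-0.2, 0.2, -3.1]
width: 11.5
```

Run:
```python
from h import *
rep(); plan([498,-240,300],down(.217),9)
```

```text
tcp [542.   21.4 313.2] rv [-0.084 -0.001 -0.014] lip [533. 105. 227.] F [-0.2  0.2 -3.1] M [ 0.22  0.02 -0.03] w 11.5 t 16.25 J [ 0.08  0.11  0.37  1.82 -0.08  1.55]
rotvec [ 0.084  0.006 -0.108]
[-0.008, 0.028, 0.004, 0.009, 0.001, -0.012]
[-0.008, 0.028, 0.004, 0.009, 0.001, -0.012]
[-0.009, 0.028, 0.003, 0.009, 0.001, -0.012]
[-0.009, 0.028, 0.003, 0.009, 0.001, -0.012]
[-0.009, 0.028, 0.003, 0.009, 0.001, -0.012]
[-0.01, 0.028, 0.003, 0.009, 0.001, -0.012]
[-0.01, 0.028, 0.002, 0.009, 0.001, -0.012]
[-0.01, 0.028, 0.002, 0.009, 0.001, -0.012]
[-0.011, 0.027, 0.002, 0.009, 0.001, -0.012]
```

>>> jog_arm([
  [[1, -0.008, 0.03, 0.003, 0.009, 0.001, -0.012], [1, -0.008, 0.032, 0.003, 0.009, 0.001, -0.012], [1, -0.009, 0.034, 0.003, 0.009, 0.001, -0.012], [1, -0.009, 0.034, 0.003, 0.009, 0.001, -0.012], [1, -0.009, 0.034, 0.003, 0.009, 0.001, -0.012], [1, -0.01, 0.034, 0.003, 0.009, 0.001, -0.012], [1, -0.01, 0.034, 0.002, 0.009, 0.001, -0.012], [1, -0.01, 0.03, 0.002, 0.009, 0.001, -0.012]],
])

```text
t: 17.25
tcp_pos: [504.9, -259.2, 303.9]
orientation: [0.995, 0.104, -0.002, 0.006]
contact_force: [-0.1, 0.4, -2.4]
width: 11.6
```

Run:
```python
from h import *
rep(); s=sensors.get_state()
i=vision.camera_info("wrist"); im=snap("wrist","i_w.png")
L=spotter.spot_point("scoop_grip","wrist"); Rm=R.from_quat(s["orientation"])
for x in L[:1]: 
    p=atz("wrist",*x["pixel"],s["tcp_pos"][2]+15,i); print(x["score"],p.round(1),"in tool",Rm.inv().apply(p-s["tcp_pos"]).round(1))
snap("side","i_s.png")
plan([496,-280,175],down(.217),6)
```

```text
tcp [ 504.9 -259.2  303.9] rv [-0.012 -0.006 -0.114] lip [ 486. -171.  224.] F [-0.1  0.4 -2.4] M [0.06 0.02 0.06] w 11.6 t 17.25 J [-0.47  0.17  0.41  1.81 -0.01  0.89]
0.74 [ 506.  -263.3  318.9] in tool [  0.2   4.4 -15. ]
rotvec [ 0.011  0.007 -0.011]
[-0.002, 0.003, 0.021, 0.002, 0.001, -0.002]
[-0.002, 0.003, 0.021, 0.002, 0.001, -0.002]
[-0.002, 0.003, 0.021, 0.002, 0.001, -0.002]
[-0.002, 0.003, 0.021, 0.002, 0.001, -0.002]
[-0.002, 0.003, 0.021, 0.002, 0.001, -0.002]
[-0.002, 0.003, 0.021, 0.002, 0.001, -0.002]
```

View pics/i_w.png

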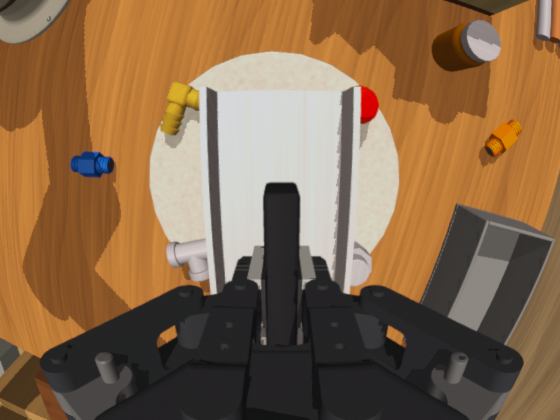

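Wrist view: the scoop is empty, level between the fingers and over the disc, with the fittings at the same places on the rim. I'll lower it.

>>> jog_arm([
  [[1, -0.005, 0.008, 0.025, 0.006, 0.004, -0.006], [1, -0.005, 0.007, 0.03, 0.005, 0.003, -0.005], [1, 0, 0, 0.03, 0, 0, 0], [1, 0, 0, 0.03, 0, 0, 0], [1, 0, 0, 0.02, 0, 0, 0], [1, 0, 0, 0.01, 0, 0, 0], [1, 0, 0, 0.005, 0, 0, 0], [1, 0, 0, 0, 0, 0, 0]],
])

```text
t: 18.4
tcp_pos: [497.9, -271.6, 151.0]
orientation: [0.994, 0.111, -0.001, 0.001]
contact_force: [-0.5, 0.5, -2.7]
width: 11.9
```

Run:
```python
from h import *
rep(); plan([496,-276,122],down(.217),2)
snap("side","j_s.png")
```

```text
tcp [ 497.9 -271.6  151. ] rv [-0.002 -0.001 -0.127] lip [ 478. -183.   72.] F [-0.5  0.5 -2.7] M [0.06 0.02 0.01] w 11.9 t 18.4 J [-0.5   0.11  0.05  1.51 -0.    0.85]
rotvec [0.002 0.001 0.005]
[-0.001, 0.002, 0.014, 0.001, 0.001, 0.003]
[-0.001, 0.002, 0.014, 0.001, 0.001, 0.003]
```

>>> jog_arm([
  [[1, -0.001, 0.002, 0.01, 0, 0, 0], [1, -0.001, 0.002, 0.01, 0, 0, 0], [1, 0, 0, 0.005, 0, 0, 0], [1, 0, 0, 0.003, 0, 0, 0], [1, 0, 0, 0.003, 0, 0, 0], [1, 0, 0, 0, 0, 0, 0]],
])

```text
t: 19.2
tcp_pos: [497.2, -276.9, 119.2]
orientation: [0.994, 0.111, 0.0, 0.002]
contact_force: [-0.7, -0.0, -2.9]
width: 11.6
```

```bash
python3 -c "from h import *; rep()"
```

```text
tcp [ 497.2 -276.9  119.2] rv [-0.003  0.    -0.127] lip [ 477. -188.   40.] F [-0.7 -0.  -2.9] M [ 0.11 -0.02 -0.  ] w 11.6 t 19.2 J [-0.51  0.12 -0.01  1.44 -0.    0.84]
```

Not touching yet, so I'll go down in small steps.

>>> jog_arm([
  [[1, 0, 0, 0.002, 0, 0, 0], [1, 0, 0, 0.002, 0, 0, 0], [1, 0, 0, 0, 0, 0, 0]],
])

```text
t: 19.58
tcp_pos: [497.4, -277.0, 119.1]
orientation: [0.994, 0.111, 0.002, 0.003]
contact_force: [1.0, 0.1, -3.9]
width: 11.9
```

```bash
python3 -c "from h import *; rep()"
```

```text
tcp [ 497.4 -277.   119.1] rv [-0.006  0.003 -0.127] lip [ 478. -189.   40.] F [ 1.   0.1 -3.9] M [ 0.13 -0.03  0.01] w 11.9 t 19.575 J [-0.51  0.11 -0.01  1.44 -0.    0.84]
```

>>> jog_arm([
  [[1, 0, 0, 0.003, 0, 0, 0], [1, 0, 0, 0.004, 0, 0, 0], [1, 0, 0, 0.003, 0, 0, 0]],
])

```text
t: 19.95
tcp_pos: [497.1, -277.3, 118.1]
orientation: [0.994, 0.11, 0.004, 0.005]
contact_force: [-9.2, 5.2, 15.6]
width: 12.1
```

```bash
python3 -c "from h import *; rep()"
```

```text
tcp [ 497.1 -277.3  118.1] rv [-0.01   0.008 -0.126] lip [ 478. -189.   38.] F [-9.2  5.2 15.6] M [1.09 1.63 0.01] w 12.1 t 19.95 J [-0.51  0.11 -0.02  1.43 -0.    0.84]
```

>>> jog_arm([
  [[1, 0, 0, -0.0015, 0.01, -0.008, 0], [0.6, 0, 0, 0, 0, 0, 0], [0.2, 0, 0, 0, 0, 0, 0], [-0.4, 0, 0, 0, 0, 0, 0], [-0.4, 0, 0, -0.02, 0, 0, 0], [-0.4, 0, 0, -0.04, 0, 0, 0], [-0.4, 0, 0, -0.05, 0, 0, 0], [-0.4, 0, 0, -0.05, 0, 0, 0]],
], force=20)

```text
t: 20.95
tcp_pos: [496.4, -276.6, 278.6]
orientation: [0.994, 0.111, -0.004, -0.002]
contact_force: [1.0, -0.3, -0.6]
width: 60.0
```

>>> jog_arm([
  [[-1, -0.03, 0, -0.02, 0, 0, 0], [-1, -0.05, 0, 0, 0, 0, 0], [-1, -0.05, 0, 0, 0, 0, 0], [-1, -0.05, 0, 0, 0, 0, 0], [-1, -0.03, 0, 0, 0, 0, 0], [-1, 0, 0, 0, 0, 0, 0]],
])

```text
t: 21.7
tcp_pos: [287.7, -324.6, 303.5]
orientation: [0.994, 0.111, -0.001, 0.001]
contact_force: [0.1, 0.3, -0.7]
width: 85.6
```

Run:
```python
from h import *
rep()
a=snap("top","k_t.png"); b=snap("side","k_s.png"); cv2.imwrite("pics/k.png",np.hstack([cv2.resize(a[100:310,100:420],(400,262)),cv2.resize(b[130:350,110:390],(400,314))[:262]])[:,:,::-1]) 
A=cv2.resize(a[100:310,100:420],(640,420)); 
cv2.imwrite("pics/k.png",np.vstack([A[:300],cv2.resize(b[130:350,110:390],(640,503))[:300]])[:,:,::-1])
A=a[100:310,110:420]; B=b[130:340,110:420]; cv2.imwrite("pics/k.png",np.vstack([cv2.resize(A,(440,298)),cv2.resize(B,(440,298))])[:,:,::-1])
for n,z in (("scoop_grip",133),("scoop_base",35),("bin_handle",86),("coupler_center",66),("union_center",65),("tee_center",53),("elbow_center",49)):
    rs=[]
    for c in ("top","side"):
        L=spotter.spot_point(n,c); print(n,c,[(np.round(x["pixel"]).tolist(),round(x["score"],2),atz(c,*x["pixel"],z)[:2].round().tolist()) for x in L[:1]])
```

```text
tcp [ 287.7 -324.6  303.5] rv [-0.002 -0.002 -0.128] lip [ 267. -236.  224.] F [ 0.1  0.3 -0.7] M [-0.01 -0.06  0.01] w 85.6 t 21.7 J [-0.84 -0.15  0.09  1.81 -0.    0.5 ]
scoop_grip top [([227.0, 352.0], 0.73, [500.0, -265.0])]
scoop_grip side [([156.0, 313.0], 0.68, [504.0, -287.0])]
scoop_base top [([235.0, 351.0], 0.63, [491.0, -278.0])]
scoop_base side [([184.0, 312.0], 0.8, [499.0, -274.0])]
bin_handle top [([249.0, 189.0], 0.73, [459.0, 135.0])]
bin_handle side [([292.0, 276.0], 0.81, [467.0, 136.0])]
coupler_center top []
coupler_center side [([198.0, 274.0], 0.84, [575.0, -154.0])]
union_center top [([184.0, 381.0], 0.65, [618.0, -358.0])]
union_center side [([154.0, 285.0], 0.62, [610.0, -351.0])]
tee_center top [([263.0, 398.0], 0.59, [414.0, -392.0])]
tee_center side [([157.0, 350.0], 0.64, [415.0, -414.0])]
elbow_center top []
elbow_center side [([206.0, 352.0], 0.82, [365.0, -212.0])]
```

View pics/k.png

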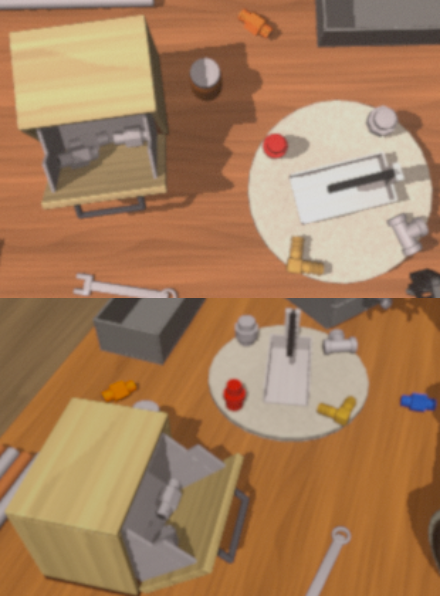

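The last view shows the scoop empty and flat in the middle of the disc, all four fittings in place, the nipples in the bin and the bin at its stop. The arm is clear, so I'm handing in.

```bash
python3 -c "from h import *; print(job_done())"
```

```text
the job is handed in; nothing more can be done
None
```

I handed the job in at about 22 s: the bin is open, the nipples are poured into it, and the empty scoop is back on the turntable. `job_done` gives no verdict.

**What I did:**
- **Bin:** I pulled it open by its handle.
- **Pouring:** I picked up the scoop by its grip bar and tipped it about 52° over the bin.
- **Setting down:** I put the empty scoop back in the middle of the turntable and moved the arm clear.

**Last checks:**
- **Bin:** the handle shows at about (459,135) from the top camera; fully open predicts (461,137). The side camera put it 8 mm further out, within its usual error.
- **Nipples:** the wrist force fell from 7.4–8.6 N to 3.3 N, which matches the empty scoop. The last picture shows nipples in the bucket, but I could not count all three there. That all three are out rests on the force and on the empty tray.
- **Scoop:** its underside measures (491 to 499, about -276), and the disc's centre is about (495,-275). It looks flat in the pictures. I pressed it down with about 16 N before letting go.
- **Fittings:** all four are standing or lying where they were. The spotter missed the coupler and elbow in the top view, but both are clear in the picture.

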